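Start the candle timers in pouring order

ROBOT

A 6-joint arm with a two-finger parallel gripper is mounted at the origin on the work surface. World frame = base frame: x ahead of the robot, y to its left, z up, the work surface at z = 0. Lengths are in m, angles in rad, forces in N, time in s.
With the tool pointing down it reaches from about 0.35 to 0.975 m from the base axis. Payload 4.9 kg.
Tool frame: the origin (TCP) lies between the finger pads; the fingertips stand ahead of it and the grasp point (between the pads) lies 8 mm behind it (r.nose_length is the z of the fingertips in the tool frame, in m); z points along the fingers, y is the direction in which the jaws open and shut (so a half turn about z gives the same grasp; the last joint's range is limited). The gripper opens to 85 mm and grips with 20 to 120 N. Pads are 22 mm wide; open, the fingers measure 114 mm over their backs; the gripper's body (76 mm by 85 mm) begins 54 mm behind the grasp point. The pads swing forward as they close: fully open they stand 13 mm farther back than shut.
Start: joints at [1.085, 0.053, 1.613, -0, 1.476, -0.119], TCP at [0.224, 0.583, 0.242] pointing down, gripper open.
Joint ranges: [-3.01, 3.01], [-1.01, 2.22], [0.06, 2.58], [-1.02, 4.17], [0.09, 2.62], [-3.14, 3.14]. Speed limits (rad/s): [2.57, 2.57, 3.14, 3.14, 3.14, 3.14].

INTERFACE

Orientations are given as a unit quaternion [x, y, z, w].
In Python, from workcell import r gives the robot as it stands.
- The arm moves only by the tool play_rows, never from a script. Its argument "moves" is one flat list of numbers, 7 for each row, row after row: the shift along the tool's x, y, z normalised to -1 to 1, where 1 is 5 cm, then the turn, a rotation vector about the tool's x, y, z normalised to -1 to 1, where 1 is 4 degrees, then the closure, from 0 (fully open) to 1 (shut). A call has 1 to 12 rows; each row shifts and turns the pose as measured when the row begins, along the tool's axes as they then stand; what a row does not reach is not made up. A row lasts 1/10 s, in which the tool goes at most 50 mm and 8.59 degrees, less where a joint would pass 70% of its speed; a pose out of reach is approached as far as the arm can. A call with a number of a shift or a turn outside -1 to 1 is refused whole. A call with a gripper value outside its range is refused whole. The fingers move at their own pace and stop on an object; "newtons" is the grip in N (left out, the last holds). Time passes only in rows, so rows that do not move let the fingers close. It gives the time, the measured TCP pose, the force and the opening at its end, in the units of the state.
- r.sense(): the state, without advancing time (a new reading comes with each control period).
- r.get_image(name): name is "scene" or "top"; returns (picture, depth): 400x640x3 uint8, blue, green, red; 400x640 float32, m along the optical axis (not along the pixel's ray), 0 where there is no reading.
- r.camera_model(name): a dict with "fx", "fy", "cx", "cy" (pixels), "R" (3x3) and "t" (3): a world point X has camera coordinates R X + t. Camera axes: x right, y down, z forward; pixel columns grow to the right and rows downward; lengths in m; the calibration is good to about 2 mm. A picture is of the moment at which its call begins. camera_model takes no time and is no camera call.
- r.sign_off(): hands the job in, once; it reports no verdict.
The state is a dict: "time": time; "q": joint angles; "dq": joint speeds; "effort": joint torques, N m; "position": TCP position; "eef_rot": TCP orientation; "ft_force": force on the tool from outside, world axes, zero at the start; "torque": the same for the moment, N m; "grip_width": finger opening in m.
Only numpy, scipy, OpenCV 4.12 (cv2) and the standard library are available. Lean on these libraries where they do the work, as an engineer would, in place of code of your own. Each camera call takes 0.05 s, during which the arm holds its last target.

TASK

Three candles stand on trays, each beside its own timer with a red push cap. Start the timers in the order in which the candles were poured - the gold candle's first, then the white one's, then the green glass one's - by lightly pushing each red cap well down, past half of its stroke; it stays where you leave it. Push gently, do not lift, tip or shove the timers, and leave the candles and the oil bottle where they are.

Things in the scene. Friction and masses are not known exactly. Their poses are not given: they have to be found in the camera images.
- top_gold (a point): centre of the upper face of the round red push cap (44 mm across) of the timer that shares a dark wooden tray with the shiny gold candle. It moves down with the cap. Untouched, it is 54 mm above the table: tray 10 mm, white round timer body 60 mm across and 30 mm high, red cap standing 14 mm out of it. z is up.
- timer_gold: that timer (170 g with its cap), standing loose on the tray. Origin: centre of its underside, 10 mm above the table; z is up, through the middle of the cap; the small blank black display is on its +x side.
- cap_gold (a joint): how far that timer's cap is pushed in, m: 0 = up (off), 0.010 = at its stop, where it stands 4 mm out of the body. It resists with a steady 2.5 N of friction, without a spring, and stays where it is left; the timer runs once the cap is in by more than 5 mm. Press slowly (some 20 mm/s): 3 to 10 N is plenty, over 30 N is rough handling.
- mid_gold (a point): centre (half-way up) of the shiny gold candle: a round tumbler 74 mm across and 75 mm high with cream wax, standing loose on the tray beside its timer; the two axes are 108 mm apart. Leave it alone.
- tray_gold: dark wooden tray, fixed, 100 x 210 x 10 mm (its x, y, z), under the shiny gold candle (54 mm from the middle, towards its +y) and that candle's timer (54 mm from the middle, towards its -y). Origin: centre of the underside, on the table.
- top_white (a point): centre of the upper face of the round red push cap (44 mm across) of the timer that shares a dark wooden tray with the white candle. It moves down with the cap. Untouched, it is 54 mm above the table: tray 10 mm, white round timer body 60 mm across and 30 mm high, red cap standing 14 mm out of it. z is up.
- timer_white: that timer (170 g with its cap), standing loose on the tray. Origin: centre of its underside, 10 mm above the table; z is up, through the middle of the cap; the small blank black display is on its +x side.
- cap_white (a joint): how far that timer's cap is pushed in, m: 0 = up (off), 0.010 = at its stop, where it stands 4 mm out of the body. It resists with a steady 2.5 N of friction, without a spring, and stays where it is left; the timer runs once the cap is in by more than 5 mm. Press slowly (some 20 mm/s): 3 to 10 N is plenty, over 30 N is rough handling.
- mid_white (a point): centre (half-way up) of the white candle: a round tumbler 74 mm across and 75 mm high with cream wax, standing loose on the tray beside its timer; the two axes are 108 mm apart. Leave it alone.
- tray_white: dark wooden tray, fixed, 100 x 210 x 10 mm (its x, y, z), under the white candle (54 mm from the middle, towards its +y) and that candle's timer (54 mm from the middle, towards its -y). Origin: centre of the underside, on the table.
- top_green (a point): centre of the upper face of the round red push cap (44 mm across) of the timer that shares a dark wooden tray with the green glass candle. It moves down with the cap. Untouched, it is 54 mm above the table: tray 10 mm, white round timer body 60 mm across and 30 mm high, red cap standing 14 mm out of it. z is up.
- timer_green: that timer (170 g with its cap), standing loose on the tray. Origin: centre of its underside, 10 mm above the table; z is up, through the middle of the cap; the small blank black display is on its +x side.
- cap_green (a joint): how far that timer's cap is pushed in, m: 0 = up (off), 0.010 = at its stop, where it stands 4 mm out of the body. It resists with a steady 2.5 N of friction, without a spring, and stays where it is left; the timer runs once the cap is in by more than 5 mm. Press slowly (some 20 mm/s): 3 to 10 N is plenty, over 30 N is rough handling.
- mid_green (a point): centre (half-way up) of the green glass candle: a round tumbler 74 mm across and 75 mm high with cream wax, standing loose on the tray beside its timer; the two axes are 108 mm apart. Leave it alone.
- tray_green: dark wooden tray, fixed, 100 x 210 x 10 mm (its x, y, z), under the green glass candle (54 mm from the middle, towards its +y) and that candle's timer (54 mm from the middle, towards its -y). Origin: centre of the underside, on the table.
- bottle_mid (a point): centre (half-way up) of a small amber oil bottle, 40 mm across and 95 mm high, standing loose on the table beyond the trays. Leave it alone.
Mind the look-alikes: they are no part of the job. Leave any purple or turquoise look-alike of the timer_green alone. Leave any orange or purple look-alike of the tray_white alone.

How it is judged:
On the way, in this order (a step that is already met when the one before it is completed fails the run):
1. the timer of the shiny gold candle is pushed in, the later ones still up (value of joint cap_gold above 0.005 m and value of joint each of cap_white, cap_green below 0.002 m), for 0.1 s.
2. the timer of the white candle is pushed in, the later ones still up (value of joint each of cap_gold, cap_white above 0.005 m and value of joint cap_green below 0.002 m), for 0.1 s.
3. the timer of the green glass candle is pushed in (value of joint each of cap_gold, cap_white, cap_green above 0.005 m), for 0.1 s.
At the end, for the whole second after the job is handed in: All three caps are in by more than 5 mm of their 10 mm, pushed in the order gold, white, green; the timers stand upright on their trays within 25 mm of where they were, and no candle nor the bottle has moved by more than 10 mm (all of step 3 and distance of each of mid_gold, mid_white, mid_green, bottle_mid from where it was at the start of the episode below 0.01 m and angle between each of top_gold, top_white, top_green's own z axis and vertical below 0.1 rad and z of timer_gold in the frame of tray_gold below 0.014 m and z of timer_white in the frame of tray_white below 0.014 m and z of timer_green in the frame of tray_green below 0.014 m and distance of each of timer_gold, timer_white, timer_green from where it was at the start of the episode below 0.025 m); the robot touches nothing.
It fails at once if a candle or the oil bottle is moved by more than 10 mm (distance of any of mid_gold, mid_white, mid_green, bottle_mid from where it was at the start of the episode above 0.01 m).
It fails at once if a timer is lifted by more than 8 mm (height (world z) of any of timer_gold, timer_white, timer_green above 0.018 m).
It fails at once if a timer is tipped by more than about 14 degrees (angle between any of top_gold, top_white, top_green's own z axis and vertical above 0.25 rad).
It fails at once if a timer is shoved along by more than 25 mm (distance of any of timer_gold, timer_white, timer_green from where it was at the start of the episode above 0.025 m).
It fails at once if a timer is hit harder than 30 N (contact force between any of the fingers, the arm and timer_gold above 30 N or contact force between any of the fingers, the arm and timer_white above 30 N or contact force between any of the fingers, the arm and timer_green above 30 N).
It also fails if it takes over 42 s, if anything falls off the work surface, if the arm or the gripper's body presses on something with over 40 N, if the wrist force passes 120 N, or if a joint passes its speed limit or range.

## Working session

There is one attempt and no reset: what is moved stays moved. The work goes in short steps, Python scripts to look and compute and a tool call to move; the robot and the scene stay as the last step left them, time stands still between calls to the robot, and variables do not carry over. Pictures are saved under pics/ and viewed, and the job is handed in when it is done.

Besides the shell and the picture viewer there is one more tool, called by a JSON object that holds its "api" and its "payload", one argument or row to a line. play_rows: Moves the arm, as the interface text tells. Scaled input: -1 to 1 covers 5 cm each way for a shift and 4 degrees each way for a turn. Its arguments: {"type":"object","properties":{"moves":{"type":"array"},"newtons":{"type":"number"}},"required":["moves"]}

```bash
mkdir -p pics
python3 - <<'E'
from workcell import r
import cv2,numpy as np
s=r.sense();print(s, r.nose_length)
for n in("scene","top"):
    p,d=r.get_image(n);cv2.imwrite(f"pics/{n}0.png",p);np.save(f"pics/{n}0.npy",d)
    print(n,r.camera_model(n))
E
```

```text
{'time': 0.0, 'q': array([ 1.08501575e+00,  5.33557290e-02,  1.61432974e+00,  6.26881675e-06,
        1.47599437e+00, -1.18994455e-01]), 'dq': array([-0.00071164,  0.00030408,  0.00060312, -0.00171575, -0.00170097,
       -0.00061114]), 'effort': array([ 6.43580697e-04, -3.93685985e+01, -3.70177424e+01, -6.18362424e-05,
        7.14043636e-03,  1.69011071e-05]), 'position': array([0.22384188, 0.58288322, 0.24104235]), 'eef_rot': array([ 1.82366974e-01,  9.83229982e-01, -9.95315011e-04, -3.13760973e-04]), 'ft_force': array([ 0.17285693, -0.60829337,  0.26004804]), 'torque': array([-0.01056898, -0.01192493, -0.08703196]), 'grip_width': 0.08548157655425234} 0.011
scene {'fx': 432.6170813948496, 'fy': 432.6170813948496, 'cx': 317.57129929081117, 'cy': 199.9910816362367, 'R': array([[-0.69315183,  0.72072604, -0.00972238],
       [ 0.62249032,  0.59176547, -0.5121713 ],
       [-0.36338182, -0.36106455, -0.85882829]]), 't': array([ 0.34108157, -0.27627308,  1.21172355])}
top {'fx': 365.88072835704565, 'fy': 365.88072835704565, 'cx': 322.76650833475105, 'cy': 208.06175873927154, 'R': array([[-0.00268781, -0.99999133,  0.00317901],
       [-0.99086764,  0.00223469, -0.13481958],
       [ 0.13481131, -0.00351234, -0.99086506]]), 't': array([0.01272602, 0.50587364, 0.80937519])}
```

View pics/scene0.png

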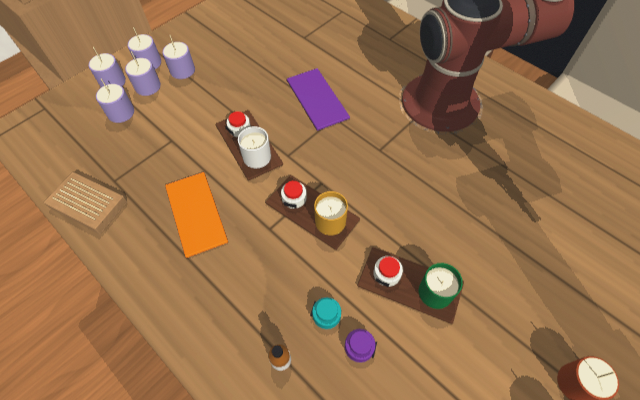

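View pics/top0.png

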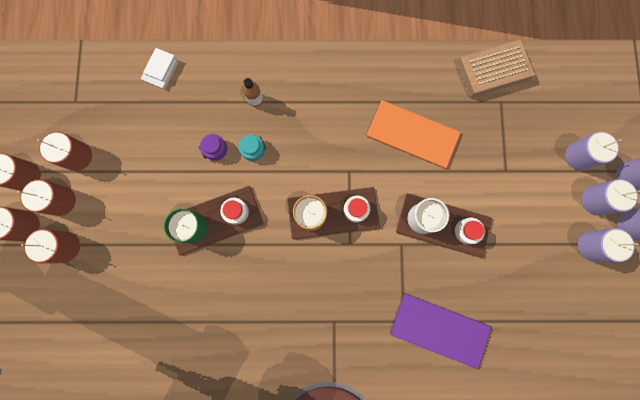

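The pictures agree on which timer is which. In the top view the red caps are at about (234,210) for green, (357,208) for gold and (473,230) for white. In the scene view they are at (389,267), (293,190) and (237,119). Next I'll triangulate them.

```bash
cat > h.py <<'E'
import cv2,numpy as np
def cam(m): 
    K=np.array([[m['fx'],0,m['cx']],[0,m['fy'],m['cy']],[0,0,1]]); return K,K@np.c_[m['R'],m['t']]
def red(p,uv):
    p=p.astype(int);k=((p[...,2]>150)&(p[...,1]<70)&(p[...,0]<70)).astype(np.uint8)
    n,l,s,c=cv2.connectedComponentsWithStats(k)
    i=1+np.argmin(np.linalg.norm(c[1:]-uv,axis=1)); return c[i],s[i],l==i
E
python3 - <<'E'
from workcell import r
from h import *
T={'green':((234,210),(389,267)),'gold':((357,208),(293,190)),'white':((473,230),(237,119))}
P={n:cam(r.camera_model(n))[1] for n in('top','scene')}
for k,(a,b) in T.items():
    ca,sa,ma=red(cv2.imread('pics/top0.png'),a);cb,sb,mb=red(cv2.imread('pics/scene0.png'),b)
    X=cv2.triangulatePoints(P['top'],P['scene'],ca,cb);X=(X[:3]/X[3]).ravel()
    print(k,ca,sa,cb,sb,X.round(4))
    for n,c,m in(('top',ca,ma),('scene',cb,mb)):
        M=r.camera_model(n);d=np.load(f'pics/{n}0.npy');v,u=np.nonzero(m&(d>0));z=d[v,u]
        pc=np.c_[(u-M['cx'])/M['fx']*z,(v-M['cy'])/M['fy']*z,z];W=(pc-M['t'])@M['R']
        q=W[W[:,2]>np.median(W[:,2])-.004]
        print('  ',n,len(W),np.median(W,0).round(4),'bbox ctr',((q.max(0)+q.min(0))/2).round(4),np.ptp(q,axis=0).round(3))
E
```

```text
green [235.85714286 216.07142857] [230 212  11   7  14] [388.97377049 266.71803279] [379 257  21  20 305] [0.4898 0.2139 0.0202]
   top 14 [0.4846 0.2052 0.053 ] bbox ctr [0.488  0.2085 0.053 ] [0.014 0.022 0.004]
   scene 303 [0.5043 0.2193 0.0547] bbox ctr [0.5033 0.2185 0.0549] [0.041 0.04  0.008]
gold [354.5 214.9] [350 212  10   5  10] [292.75396825 189.12301587] [284 181  18  18 252] [ 0.4959 -0.0689  0.0321]
   top 10 [ 0.4863 -0.0597  0.0534] bbox ctr [ 0.4897 -0.0599  0.0536] [0.009 0.02  0.004]
   scene 252 [ 0.5084 -0.0638  0.054 ] bbox ctr [ 0.5067 -0.0662  0.0548] [0.043 0.043 0.009]
white [471.55932203 227.93220339] [464 221  20  18  59] [236.74371859 118.53768844] [229 112  17  15 199] [ 0.4576 -0.3209  0.0553]
   top 59 [ 0.4602 -0.3188  0.053 ] bbox ctr [ 0.4542 -0.3261  0.0524] [0.038 0.043 0.006]
   scene 199 [ 0.4566 -0.3227  0.0536] bbox ctr [ 0.4551 -0.326   0.0544] [0.042 0.041 0.009]
```

```bash
sed -i 's/k=((.*uint8)/k=((p[...,2]>140)\&(p[...,2]>2.2*p[...,1])\&(p[...,2]>2.2*p[...,0])\&(abs(p[...,1]-p[...,0])<40)).astype(np.uint8)/' h.py
python3 - <<'E'
from workcell import r
from h import *
T={'green':((234,210),(389,267)),'gold':((357,208),(293,190)),'white':((473,230),(237,119))}
P={n:cam(r.camera_model(n))[1] for n in('top','scene')}
for k,(a,b) in T.items():
    ca,sa,ma=red(cv2.imread('pics/top0.png'),a);cb,sb,mb=red(cv2.imread('pics/scene0.png'),b)
    X=cv2.triangulatePoints(P['top'],P['scene'],ca,cb);X=(X[:3]/X[3]).ravel()
    print(k,ca,sa,cb,sb,X.round(4))
    for n,c,m in(('top',ca,ma),('scene',cb,mb)):
        M=r.camera_model(n);d=np.load(f'pics/{n}0.npy');v,u=np.nonzero(m&(d>0));z=d[v,u]
        pc=np.c_[(u-M['cx'])/M['fx']*z,(v-M['cy'])/M['fy']*z,z];W=(pc-M['t'])@M['R']
        q=W[W[:,2]>np.median(W[:,2])-.004]
        print('  ',n,len(W),np.median(W,0).round(4),'bbox ctr',((q.max(0)+q.min(0))/2).round(4),np.ptp(q,axis=0).round(3))
E
```

```text
green [231.96282528 209.42379182] [223 201  19  18 269] [388.85714286 266.52484472] [379 257  21  20 322] [0.5013 0.2174 0.0478]
   top 268 [0.5014 0.2159 0.0533] bbox ctr [0.5007 0.2163 0.0535] [0.039 0.041 0.007]
   scene 320 [0.504  0.2188 0.0547] bbox ctr [0.5031 0.2178 0.0548] [0.041 0.041 0.008]
gold [357.35227273 207.4280303 ] [349 199  18  18 264] [292.66023166 189.08494208] [284 180  18  19 259] [ 0.5055 -0.0671  0.0472]
   top 263 [ 0.5051 -0.0658  0.0536] bbox ctr [ 0.5046 -0.0669  0.054 ] [0.039 0.039 0.007]
   scene 259 [ 0.5087 -0.064   0.054 ] bbox ctr [ 0.5067 -0.0662  0.0546] [0.043 0.043 0.009]
white [473.31958763 229.89003436] [464 221  20  19 291] [236.67980296 118.5862069 ] [229 112  17  15 203] [ 0.4538 -0.3281  0.0464]
   top 291 [ 0.453  -0.3247  0.0533] bbox ctr [ 0.4531 -0.3261  0.0536] [0.041 0.043 0.008]
   scene 203 [ 0.4567 -0.3231  0.0535] bbox ctr [ 0.4551 -0.326   0.0544] [0.042 0.041 0.009]
```

Both views agree on each cap centre to about 2 mm, and the heights come out at 54 mm as stated:

| Cap | x (m) | y (m) |
|---|---|---|
| gold | 0.506 | -0.066 |
| white | 0.454 | -0.326 |
| green | 0.502 | 0.217 |

I'll shut the gripper and travel high to the gold cap.

{"api": "play_rows", "payload": {
  "moves": [-0.3, -0.3, 0, 0, 0, 0, 1, -0.6, -0.6, 0, 0, 0, 0, 1, -0.6, -0.6, 0, 0, 0, 0, 1, -0.6, -0.6, 0, 0, 0, 0, 1, -0.6, -0.6, 0, 0, 0, 0, 1, -0.6, -0.6, 0, 0, 0, 0, 1, -0.6, -0.6, 0, 0, 0, 0, 1, -0.6, -0.6, 0, 0, 0, 0, 1, -0.6, -0.6, 0, 0, 0, 0, 1, -0.6, -0.6, 0, 0, 0, 0, 1, -0.6, -0.6, 0, 0, 0, 0, 1, -0.6, -0.6, 0, 0, 0, 0, 1],
  "newtons": 20
}}

```text
time: 1.3
position: [0.4249, 0.1233, 0.2356]
eef_rot: [0.177, 0.984, -0.004, -0.002]
ft_force: [0.9, 0.2, 0.7]
grip_width: -0.0002
```

```bash
cat > go.py <<'E'
import sys
from workcell import r
from scipy.spatial.transform import Rotation as R
import numpy as np
T=dict(gold=(.506,-.066),white=(.454,-.326),green=(.502,.217))
s=r.sense();p=s['position'];Q=R.from_quat(s['eef_rot'])
print('t',s['time'],'p',p.round(4),'F',s['ft_force'].round(2),'w',round(s['grip_width'],4),'q',s['q'].round(2))
z=float(sys.argv[2]) if len(sys.argv)>2 else p[2]
d=np.array([*T[sys.argv[1]],z])-p
print('world d',d.round(4),'tool d units',(Q.inv().apply(d)/.05).round(3))
yaw=np.arctan2(Q.as_matrix()[1,0],Q.as_matrix()[0,0]);tz=Q.as_matrix()[:,2]
ref=R.from_euler('z',yaw)*R.from_euler('x',np.pi)
print('tool z',tz.round(4),'upright turn units',(np.degrees((Q.inv()*ref).as_rotvec())/4).round(3))
E
python3 go.py gold
```

```text
t 1.3 p [0.4249 0.1233 0.2356] F [0.91 0.15 0.68] w -0.0002 q [ 0.12 -0.4   2.02 -0.01  1.53 -1.1 ]
world d [ 0.0811 -0.1893  0.    ] tool d units [-2.839 -2.985  0.016]
tool z [-0.0057 -0.0068 -1.    ] upright turn units [-0.119 -0.042  0.   ]
```

{"api": "play_rows", "payload": {
  "moves": [-0.6, -0.6, 0, 0, 0, 0, 1, -0.6, -0.6, 0, 0, 0, 0, 1, -0.6, -0.6, 0, 0, 0, 0, 1, -0.5, -0.5, 0, 0, 0, 0, 1, -0.3, -0.3, 0, 0, 0, 0, 1, 0, 0, 0, 0, 0, 0, 1]
}}

```text
time: 1.9
position: [0.5026, -0.056, 0.2337]
eef_rot: [0.181, 0.984, -0.004, -0.003]
ft_force: [-0.0, 0.7, -0.1]
grip_width: -0.0001
```

```bash
python3 go.py gold 0.075
```

```text
t 1.9 p [ 0.5026 -0.056   0.2337] F [-0.02  0.75 -0.13] w -0.0001 q [-0.25 -0.23  1.89 -0.01  1.49 -1.46]
world d [ 0.0034 -0.01   -0.1587] tool d units [-0.151 -0.135  3.174]
tool z [-0.0083 -0.0065 -0.9999] upright turn units [-0.129 -0.078  0.   ]
```

{"api": "play_rows", "payload": {
  "moves": [-0.15, -0.14, 0.3, -0.1, -0.08, 0, 1, 0, 0, 0.6, 0, 0, 0, 1, 0, 0, 0.6, 0, 0, 0, 1, 0, 0, 0.6, 0, 0, 0, 1, 0, 0, 0.5, 0, 0, 0, 1, 0, 0, 0.3, 0, 0, 0, 1, 0, 0, 0, 0, 0, 0, 1]
}}

```text
time: 2.6
position: [0.5046, -0.0603, 0.083]
eef_rot: [0.18, 0.984, 0.001, -0.001]
ft_force: [-1.5, 1.0, 0.0]
grip_width: 0.0001
```

```bash
python3 go.py gold 0.057
python3 - <<'E'
from workcell import r
import cv2
p,_=r.get_image('scene');cv2.imwrite('pics/s1.png',cv2.resize(p[120:280,200:420],None,fx=3,fy=3))
E
```

```text
t 2.6 p [ 0.5046 -0.0603  0.083 ] F [-1.46  0.98  0.01] w 0.0001 q [-0.27 -0.07  2.01  0.    1.2  -1.48]
world d [ 0.0014 -0.0057 -0.026 ] tool d units [-0.069 -0.098  0.52 ]
tool z [-0.002   0.0017 -1.    ] upright turn units [ 0.013 -0.036 -0.   ]
```

View pics/s1.png

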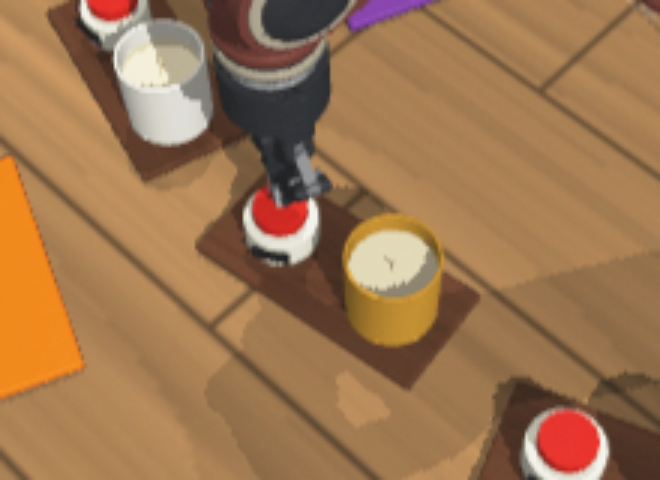

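The shut fingertips hang about 18 mm over the gold cap, seen at around (290,195) in the crop. I'll correct the lateral offset and come down slowly.

{"api": "play_rows", "payload": {
  "moves": [-0.08, -0.12, 0.06, 0, 0, 0, 1, -0.02, -0.03, 0.06, 0, 0, 0, 1, 0, 0, 0.06, 0, 0, 0, 1, 0, 0, 0.06, 0, 0, 0, 1]
}}

```text
time: 3.05
position: [0.5103, -0.0699, 0.076]
eef_rot: [0.179, 0.984, 0.0, 0.004]
ft_force: [-0.3, -0.2, 0.5]
grip_width: 0.0001
```

```bash
python3 go.py gold 0.057
```

```text
t 3.05 p [ 0.5103 -0.0699  0.076 ] F [-0.33 -0.23  0.48] w 0.0001 q [-0.28 -0.05  2.01  0.    1.18 -1.49]
world d [-0.0043  0.0039 -0.019 ] tool d units [0.11  0.042 0.38 ]
tool z [ 7.1e-03 -6.0e-04 -1.0e+00] upright turn units [0.027 0.098 0.   ]
```

{"api": "play_rows", "payload": {
  "moves": [0.08, 0.04, 0.05, 0, 0.08, 0, 1, 0, 0, 0.05, 0, 0, 0, 1, 0, 0, 0.05, 0, 0, 0, 1, 0, 0, 0.05, 0, 0, 0, 1]
}}

```text
time: 3.45
position: [0.5076, -0.0665, 0.066]
eef_rot: [0.179, 0.984, 0.001, 0.001]
ft_force: [-0.5, 0.2, -0.1]
grip_width: 0.0
```

```bash
python3 go.py gold 0.057
```

```text
t 3.45 p [ 0.5076 -0.0665  0.066 ] F [-0.47  0.17 -0.13] w 0.0 q [-0.28 -0.04  2.02  0.    1.16 -1.49]
world d [-0.0016  0.0005 -0.009 ] tool d units [ 0.033 -0.003  0.18 ]
tool z [ 0.003   0.0012 -1.    ] upright turn units [0.031 0.034 0.   ]
```

Centred within 2 mm and just above contact. Pressing slowly.

{"api": "play_rows", "payload": {
  "moves": [0, 0, 0.05, 0, 0, 0, 1, 0, 0, 0.05, 0, 0, 0, 1]
}}

```text
time: 3.65
position: [0.5076, -0.0665, 0.061]
eef_rot: [0.179, 0.984, 0.001, 0.001]
ft_force: [-1.3, -0.4, 2.9]
grip_width: -0.0
```

{"api": "play_rows", "payload": {
  "moves": [0, 0, 0.05, 0, 0, 0, 1]
}}

```text
time: 3.75
position: [0.5076, -0.0664, 0.0586]
eef_rot: [0.179, 0.984, 0.001, 0.001]
ft_force: [-1.7, 0.6, 2.7]
grip_width: -0.0002
```

{"api": "play_rows", "payload": {
  "moves": [0, 0, 0.04, 0, 0, 0, 1]
}}

```text
time: 3.85
position: [0.5077, -0.0665, 0.0565]
eef_rot: [0.179, 0.984, 0.001, 0.001]
ft_force: [-0.9, 0.1, 2.2]
grip_width: 0.0
```

The contact force is 2.5 N, with about 8 mm of travel. I'll lift and check with the camera.

{"api": "play_rows", "payload": {
  "moves": [0, 0, 0, 0, 0, 0, 1, 0, 0, -0.1, 0, 0, 0, 1, 0, 0, -0.3, 0, 0, 0, 1, 0, 0, -0.6, 0, 0, 0, 1, 0, 0, -0.6, 0, 0, 0, 1, 0, 0, -0.6, 0, 0, 0, 1, 0, 0, -0.3, 0, 0, 0, 1, 0, 0, 0, 0, 0, 0, 1]
}}

```text
time: 4.65
position: [0.5074, -0.0666, 0.1906]
eef_rot: [0.179, 0.984, 0.001, 0.003]
ft_force: [-0.2, 0.7, 0.3]
grip_width: -0.0001
```

```bash
cat > chk.py <<'E'
import sys
from workcell import r
from h import *
p,d=r.get_image('scene');cv2.imwrite(f'pics/{sys.argv[1]}.png',p);M=r.camera_model('scene')
for k,b in dict(gold=(293,190),white=(237,119),green=(389,267)).items():
    c,s,m=red(p,b);v,u=np.nonzero(m&(d>0));z=d[v,u]
    W=(np.c_[(u-M['cx'])/M['fx']*z,(v-M['cy'])/M['fy']*z,z]-M['t'])@M['R']
    print(k,c.round(1),s[4],np.median(W,0).round(4))
E
python3 chk.py s2; python3 go.py white
```

```text
gold [293.1 190.6] 219 [ 0.5067 -0.0644  0.0453]
white [236.6 118.6] 201 [ 0.4575 -0.3226  0.0539]
green [388.9 266.5] 323 [0.5039 0.2186 0.0548]
t 4.7 p [ 0.507  -0.0665  0.1895] F [-0.03  0.3   0.9 ] w 0.0001 q [-0.28 -0.19  1.93  0.    1.39 -1.49]
world d [-0.053  -0.2595  0.    ] tool d units [-0.837 -5.231 -0.009]
tool z [ 0.0041  0.001  -1.    ] upright turn units [0.034 0.049 0.   ]
```

View pics/s2.png

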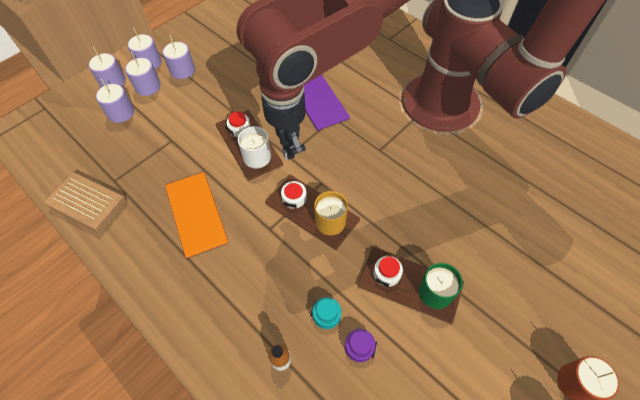

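The gold cap at (293,191) is now 8.7 mm lower, at 45.3 mm. Its timer has not moved, and the white and green caps are still up. White is next.

{"api": "play_rows", "payload": {
  "moves": [-0.04, -0.3, 0, 0, 0, 0, 1, -0.1, -0.6, 0, 0, 0, 0, 1, -0.1, -0.6, 0, 0, 0, 0, 1, -0.1, -0.6, 0, 0, 0, 0, 1, -0.1, -0.6, 0, 0, 0, 0, 1, -0.1, -0.6, 0, 0, 0, 0, 1, -0.1, -0.6, 0, 0, 0, 0, 1, -0.1, -0.6, 0, 0, 0, 0, 1, -0.06, -0.4, 0, 0, 0, 0, 1, 0, 0, 0, 0, 0, 0, 1]
}}

```text
time: 5.7
position: [0.4452, -0.3222, 0.1735]
eef_rot: [0.179, 0.984, 0.004, -0.009]
ft_force: [0.1, 0.6, 0.1]
grip_width: -0.0004
```

```bash
python3 go.py white 0.075
```

```text
t 5.7 p [ 0.4452 -0.3222  0.1735] F [0.08 0.62 0.08] w -0.0004 q [-0.76 -0.06  1.84 -0.    1.38 -1.97]
world d [ 0.0088 -0.0038 -0.0985] tool d units [-0.231 -0.018  1.967]
tool z [-0.017   0.0116 -0.9998] upright turn units [ 0.07  -0.287 -0.001]
```

{"api": "play_rows", "payload": {
  "moves": [-0.22, -0.02, 0.2, 0.07, -0.28, 0, 1, 0, 0, 0.4, 0, 0, 0, 1, 0, 0, 0.5, 0, 0, 0, 1, 0, 0, 0.3, 0, 0, 0, 1, 0, 0, 0.15, 0, 0, 0, 1, 0, 0, 0, 0, 0, 0, 1]
}}

```text
time: 6.3
position: [0.4508, -0.325, 0.0876]
eef_rot: [0.18, 0.984, 0.003, -0.004]
ft_force: [0.2, -0.1, -0.0]
grip_width: 0.0001
```

```bash
python3 go.py white 0.075
```

```text
t 6.3 p [ 0.4508 -0.325   0.0876] F [ 0.22 -0.11 -0.01] w 0.0001 q [-0.76  0.04  1.89  0.    1.21 -1.97]
world d [ 0.0032 -0.001  -0.0126] tool d units [-0.068  0.003  0.252]
tool z [-0.0068  0.0071 -1.    ] upright turn units [ 0.061 -0.127 -0.   ]
```

{"api": "play_rows", "payload": {
  "moves": [-0.07, 0, 0.1, 0.06, -0.12, 0, 1, 0, 0, 0.1, 0, 0, 0, 1, 0, 0, 0.1, 0, 0, 0, 1, 0, 0, 0.05, 0, 0, 0, 1, 0, 0, 0, 0, 0, 0, 1]
}}

```text
time: 6.8
position: [0.4561, -0.3274, 0.0717]
eef_rot: [0.18, 0.984, -0.001, 0.002]
ft_force: [-0.6, 0.8, 1.0]
grip_width: -0.0002
```

```bash
python3 go.py white 0.057
```

```text
t 6.8 p [ 0.4561 -0.3274  0.0717] F [-0.61  0.84  1.05] w -0.0002 q [-0.76  0.07  1.9  -0.    1.17 -1.96]
world d [-0.0021  0.0014 -0.0147] tool d units [0.05  0.011 0.294]
tool z [ 0.0038 -0.0037 -1.    ] upright turn units [-0.03  0.07 -0.  ]
```

{"api": "play_rows", "payload": {
  "moves": [0, 0, 0.06, 0, 0, 0, 1, 0, 0, 0.05, 0, 0, 0, 1, 0, 0, 0.05, 0, 0, 0, 1]
}}

```text
time: 7.1
position: [0.4568, -0.3281, 0.0644]
eef_rot: [0.18, 0.984, -0.002, 0.003]
ft_force: [-0.2, 1.3, 2.7]
grip_width: 0.0
```

{"api": "play_rows", "payload": {
  "moves": [0, 0, 0.05, 0, 0, 0, 1]
}}

```text
time: 7.2
position: [0.4568, -0.3281, 0.0621]
eef_rot: [0.18, 0.984, -0.002, 0.003]
ft_force: [-1.3, 1.0, 2.1]
grip_width: -0.0001
```

{"api": "play_rows", "payload": {
  "moves": [0, 0, 0.05, 0, 0, 0, 1]
}}

```text
time: 7.3
position: [0.4568, -0.3281, 0.0597]
eef_rot: [0.18, 0.984, -0.002, 0.003]
ft_force: [-0.9, 0.7, 2.5]
grip_width: 0.0001
```

{"api": "play_rows", "payload": {
  "moves": [0, 0, 0.05, 0, 0, 0, 1]
}}

```text
time: 7.4
position: [0.4568, -0.3281, 0.0571]
eef_rot: [0.18, 0.984, -0.002, 0.003]
ft_force: [-0.9, 0.9, 3.2]
grip_width: 0.0001
```

{"api": "play_rows", "payload": {
  "moves": [0, 0, 0.02, 0, 0, 0, 1]
}}

```text
time: 7.5
position: [0.4568, -0.3281, 0.056]
eef_rot: [0.18, 0.984, -0.002, 0.003]
ft_force: [-0.6, 1.1, 2.1]
grip_width: 0.0
```

{"api": "play_rows", "payload": {
  "moves": [0, 0, 0, 0, 0, 0, 1, 0, 0, -0.1, 0, 0, 0, 1, 0, 0, -0.3, 0, 0, 0, 1, 0, 0, -0.6, 0, 0, 0, 1, 0, 0, -0.6, 0, 0, 0, 1, 0, 0, -0.6, 0, 0, 0, 1, 0, 0, -0.6, 0, 0, 0, 1, 0, 0, -0.2, 0, 0, 0, 1, 0, 0, 0, 0, 0, 0, 1]
}}

```text
time: 8.4
position: [0.4559, -0.3273, 0.2161]
eef_rot: [0.18, 0.984, -0.003, 0.004]
ft_force: [0.9, -0.1, -0.9]
grip_width: -0.0
```

```bash
python3 chk.py s3; python3 go.py green
```

```text
gold [293.1 190.6] 220 [ 0.5069 -0.0644  0.0455]
white [237.2 120.3] 159 [ 0.4552 -0.3241  0.0447]
green [388.9 266.5] 322 [0.5037 0.2186 0.0548]
t 8.45 p [ 0.4558 -0.3272  0.2153] F [ 0.65 -1.34  0.8 ] w -0.0003 q [-0.76 -0.09  1.8  -0.    1.42 -1.96]
world d [0.0462 0.5442 0.    ] tool d units [ 2.985 10.507 -0.067]
tool z [ 0.007  -0.0068 -1.    ] upright turn units [-0.055  0.128 -0.   ]
```

View pics/s3.png

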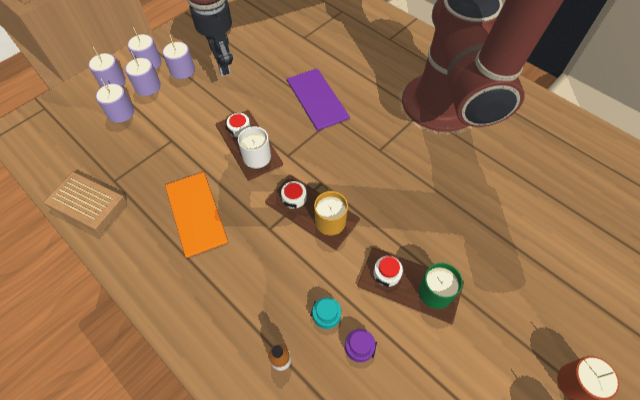

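The white cap at (237,120) is down about 9 mm, the gold cap is still in and green is still up. Nothing else has moved. On to green.

{"api": "play_rows", "payload": {
  "moves": [0.1, 0.3, 0, -0.05, 0.12, 0, 1, 0.2, 0.7, 0, 0, 0, 0, 1, 0.2, 0.7, 0, 0, 0, 0, 1, 0.2, 0.7, 0, 0, 0, 0, 1, 0.2, 0.7, 0, 0, 0, 0, 1, 0.2, 0.7, 0, 0, 0, 0, 1, 0.2, 0.7, 0, 0, 0, 0, 1, 0.2, 0.7, 0, 0, 0, 0, 1, 0.2, 0.7, 0, 0, 0, 0, 1, 0.2, 0.7, 0, 0, 0, 0, 1, 0.2, 0.7, 0, 0, 0, 0, 1, 0.2, 0.7, 0, 0, 0, 0, 1]
}}

```text
time: 9.65
position: [0.4753, 0.1128, 0.1919]
eef_rot: [0.183, 0.983, 0.005, -0.023]
ft_force: [0.2, -0.3, 1.0]
grip_width: -0.0002
```

```bash
python3 go.py green
```

```text
t 9.65 p [0.4753 0.1128 0.1919] F [ 0.21 -0.25  1.04] w -0.0002 q [ 0.07 -0.22  1.95  0.02  1.45 -1.14]
world d [0.0267 0.1042 0.    ] tool d units [0.251 2.137 0.015]
tool z [-0.0435  0.0184 -0.9989] upright turn units [ 0.022 -0.676 -0.001]
```

{"api": "play_rows", "payload": {
  "moves": [0.06, 0.6, 0, 0, -0.4, 0, 1, 0.06, 0.6, 0, 0, -0.2, 0, 1, 0.06, 0.5, 0, 0, 0, 0, 1, 0.04, 0.3, 0, 0, 0, 0, 1, 0, 0.1, 0, 0, 0, 0, 1, 0, 0, 0, 0, 0, 0, 1]
}}

```text
time: 10.25
position: [0.4925, 0.2248, 0.1793]
eef_rot: [0.178, 0.984, -0.003, -0.013]
ft_force: [0.4, -0.3, -0.3]
grip_width: -0.0002
```

```bash
python3 go.py green .08
```

```text
t 10.25 p [0.4925 0.2248 0.1793] F [ 0.42 -0.3  -0.28] w -0.0002 q [ 0.29 -0.08  1.86  0.01  1.4  -0.93]
world d [ 0.0095 -0.0078 -0.0993] tool d units [-0.281 -0.058  1.981]
tool z [-0.0262 -0.0012 -0.9997] upright turn units [-0.147 -0.345  0.002]
```

{"api": "play_rows", "payload": {
  "moves": [-0.25, -0.06, 0.2, -0.14, -0.34, 0, 1, 0, 0, 0.4, 0, 0, 0, 1, 0, 0, 0.5, 0, 0, 0, 1, 0, 0, 0.3, 0, 0, 0, 1, 0, 0, 0.15, 0, 0, 0, 1, 0, 0, 0, 0, 0, 0, 1]
}}

```text
time: 10.85
position: [0.5026, 0.212, 0.0984]
eef_rot: [0.181, 0.983, -0.001, -0.0]
ft_force: [0.0, 0.2, -0.1]
grip_width: 0.0003
```

```bash
python3 go.py green 0.075
```

```text
t 10.85 p [0.5026 0.212  0.0984] F [ 0.03  0.2  -0.08] w 0.0003 q [ 0.26  0.    1.92 -0.    1.23 -0.94]
world d [-0.0006  0.005  -0.0234] tool d units [0.047 0.09  0.468]
tool z [-0.0011 -0.0026 -1.    ] upright turn units [-0.041 -0.001  0.   ]
```

{"api": "play_rows", "payload": {
  "moves": [0.04, 0.08, 0.15, -0.04, 0, 0, 1, 0, 0, 0.15, 0, 0, 0, 1, 0, 0, 0.15, 0, 0, 0, 1, 0, 0, 0.05, 0, 0, 0, 1, 0, 0, 0, 0, 0, 0, 1]
}}

```text
time: 11.35
position: [0.5041, 0.2173, 0.0742]
eef_rot: [0.181, 0.983, 0.001, 0.002]
ft_force: [-0.4, 0.0, -0.2]
grip_width: 0.0002
```

```bash
python3 go.py green 0.057
```

```text
t 11.35 p [0.5041 0.2173 0.0742] F [-0.43  0.01 -0.16] w 0.0002 q [ 0.27  0.04  1.93  0.    1.17 -0.94]
world d [-0.0021 -0.0003 -0.0172] tool d units [ 0.038 -0.021  0.344]
tool z [ 0.0044  0.0014 -1.    ] upright turn units [0.041 0.052 0.   ]
```

{"api": "play_rows", "payload": {
  "moves": [0, 0, 0.06, 0, 0, 0, 1, 0, 0, 0.05, 0, 0, 0, 1, 0, 0, 0.05, 0, 0, 0, 1, 0, 0, 0.05, 0, 0, 0, 1]
}}

```text
time: 11.75
position: [0.5049, 0.2176, 0.0642]
eef_rot: [0.181, 0.983, 0.002, 0.003]
ft_force: [-1.6, -0.5, 3.3]
grip_width: 0.0004
```

{"api": "play_rows", "payload": {
  "moves": [0, 0, 0.05, 0, 0, 0, 1]
}}

```text
time: 11.85
position: [0.505, 0.2176, 0.0619]
eef_rot: [0.181, 0.983, 0.001, 0.003]
ft_force: [-1.1, -0.4, 2.4]
grip_width: -0.0002
```

{"api": "play_rows", "payload": {
  "moves": [0, 0, 0.05, 0, 0, 0, 1]
}}

```text
time: 11.95
position: [0.505, 0.2176, 0.0594]
eef_rot: [0.181, 0.983, 0.001, 0.003]
ft_force: [-1.5, -0.5, 2.2]
grip_width: -0.0001
```

{"api": "play_rows", "payload": {
  "moves": [0, 0, 0.05, 0, 0, 0, 1]
}}

```text
time: 12.05
position: [0.505, 0.2176, 0.0569]
eef_rot: [0.181, 0.983, 0.001, 0.003]
ft_force: [-1.8, -1.1, 2.0]
grip_width: -0.0
```

{"api": "play_rows", "payload": {
  "moves": [0, 0, 0.02, 0, 0, 0, 1]
}}

```text
time: 12.15
position: [0.5049, 0.2176, 0.0557]
eef_rot: [0.181, 0.983, 0.001, 0.003]
ft_force: [-1.5, -0.5, 2.4]
grip_width: 0.0
```

{"api": "play_rows", "payload": {
  "moves": [0, 0, 0, 0, 0, 0, 1, 0, 0, -0.1, 0, 0, 0, 1, 0, 0, -0.3, 0, 0, 0, 1, 0, 0, -0.6, 0, 0, 0, 1, 0, 0, -0.6, 0, 0, 0, 1, 0, 0, -0.6, 0, 0, 0, 1, 0, 0, -0.6, 0, 0, 0, 1, 0, 0, -0.2, 0, 0, 0, 1, 0, 0, 0, 0, 0, 0, 1, 0, 0, 0, 0, 0, 0, 1]
}}

```text
time: 13.15
position: [0.504, 0.2173, 0.2158]
eef_rot: [0.181, 0.983, 0.002, 0.005]
ft_force: [-0.9, 0.0, 0.1]
grip_width: -0.0002
```

```bash
python3 chk.py s4; python3 go.py green
```

```text
gold [293.1 190.6] 219 [ 0.5072 -0.0641  0.0454]
white [237.2 120.3] 159 [ 0.4558 -0.324   0.0448]
green [388.4 267.8] 297 [0.503  0.2185 0.0455]
t 13.2 p [0.5039 0.2172 0.2154] F [-0.76 -0.35 -0.2 ] w -0.0006 q [ 0.27 -0.12  1.83  0.    1.42 -0.94]
world d [-0.0019 -0.0002  0.    ] tool d units [ 0.033 -0.018 -0.   ]
tool z [ 0.0094  0.0027 -1.    ] upright turn units [0.084 0.111 0.   ]
```

View pics/s4.png

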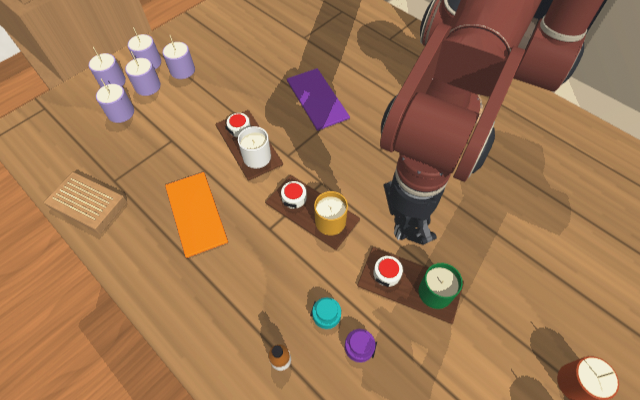

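All three caps, at (293,191), (237,120) and (388,268), now sit at about 45 mm. The candles and bottle have not moved and the arm is clear, so I'm handing in.

```bash
python3 -c "
from workcell import r
print(r.sign_off())"
```

```text
the job is handed in; nothing more can be done
None
```

I pushed the three red caps in the required order (gold, then white, then green) with the shut fingertips and handed the job in at about 13 s of the 42 s allowed. The hand-in reports no verdict, so success rests on my own checks.

- **Cap travel:** in the last picture the caps stood at about 45 mm, down from about 54 mm. That is roughly 9 mm of the 10 mm stroke, and after each push the later caps were still up.
- **Forces:** the highest vertical force I read while pressing was 3.3 N, well under the 30 N limit. I only had readings at the end of each move.
- **Timers, candles and bottle:** the cap centres moved by 2 mm or less sideways between pictures, about the measuring error. The candles and bottle showed no visible movement; I judged those by eye and did not measure them. The gripper ended clear of everything, with the TCP at z = 0.215 m.
- **Disagreement:** triangulating from the two views put the caps at 46–48 mm before pressing, while both depth images gave about 54 mm. I used 54 mm, and the contact forces starting at that height fitted it.

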